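# Load a flanged drill bush into the slotted plate of a drilling jig

### The job

Load the drilling jig: stand the slim flanged steel bush (not the plain or the fat one) on the jig's wooden apron and slide it sideways into the slotted plate, flange underneath, until it presses on the sprung tip of the depth stop; keep it pressed for a moment, lightly, never jamming it or forcing the plate and its stop with more than 15 N. The stop is set differently every time, so feel for it. Then slide the keeper bolt fully across behind the bush, let go, and leave the other bushes and the wood offcut where they are.

Things in the scene. Friction and masses are not known exactly. Their poses are not given: they have to be found in the camera images.
- bush_mid (a point): Slim flanged steel drill bush, upright on the bench; point on its axis half-way up, 45 mm above its underside, z along the axis. 90 mm high: round flange 48 mm across, 6 mm thick at the bottom, smooth 30 mm barrel above it to the top. 0.2 to 0.45 kg. Two other steel bushes stand at random near it, at least 85 mm away centre to centre.
- bush: The same slim flanged bush; origin at the centre of its underside, z up along its axis.
- plain_bush: Bystander: the plain bush, 30 mm across and 90 mm high, no flange; origin at the centre of its underside. Leave alone.
- wide_bush: Bystander: the fat flanged bush, barrel 42 mm, flange 60 mm across, 70 mm high; origin at the centre of its underside. Too wide for the slot. Leave alone.
- offcut: Bystander: wood offcut 50 x 110 x 35 mm; origin at the centre of its underside. Leave alone.
- jig: Jig fixed to the bench: slotted aluminium plate over a plywood base. Origin on the bench below the axis of a bush slid in to the deepest stop setting; +x = the way the bush slides in, y across, z up. Base x -148 to 50 mm, y -60 to 135 mm, 8 mm thick; its bare front (x below -68 mm) is the apron. Beside the slot nothing is higher than 30 mm but the keeper's fin.
- slot_mouth (a point): Middle of the slot's mouth at the plate's front edge: jig x = -68 mm, y = 0, z = 22 mm (plate top); axes as the jig's. The slot runs from here along +x, 32 mm wide, its mouth flared to 54 mm over the first 15 mm. Plate 6 mm thick (z 16 to 22 mm), with an 8 mm gap between base and plate for the flange.
- plate: The slotted aluminium plate, fixed on the base, with the stop on it; origin and axes as the jig's. Pushing high on the barrel tips the bush and wedges its flange under the plate, so part of a hard push jams here.
- stop: Depth stop's fixed block in the slot's inner end; origin and axes as the jig's. From it a rod clamped at an unmeasured setting reaches towards the mouth; its sprung tip (7 N per mm, 4 mm travel, 12 mm across, z 16 to 28 mm) first meets the barrel when the bush axis is somewhere from jig x = -22 to 0 mm. Slide on slowly and feel for it; 4 to 8 N is right.
- keeper (a joint): Flat steel keeper bolt on top of the plate, slides across the slot behind the barrel. Metres: 0 = fully back (slot free), 0.040 = fully across (end of travel); grows towards the jig's -y. Starts at 0 to 0.005, moves against about 2.5 N of friction, stays where left. Clears the barrel by 3 mm or more once the bush is at the stop.
- keeper_grip (a point): The keeper's upright fin, to pinch or push: 10 mm thick along the jig's y, 26 mm along x, standing from z = 22 to 52 mm above the bench; this point is at its centre at z = 40 mm. It stands at jig y = 112 mm minus the joint's value, x = -48 mm.
Not all that is in view belongs to the job. Leave any blue look-alike of the bush alone.

How it is judged:
By the outcome, as a careful person would: the job done as asked, in the order asked, and still so for the second after the job is handed in, with the robot touching nothing.
It also fails if it takes over 72 s, if anything falls off the work surface, if the arm or the gripper's body presses on something with over 40 N, if the wrist force passes 120 N, or if a joint passes its speed limit or range.

### The arm

A 6-joint arm with a two-finger parallel gripper is mounted at the origin on the work surface. World frame = base frame: x ahead of the robot, y to its left, z up, the work surface at z = 0. Lengths are in mm, angles in rad, forces in N, time in s.
With the tool pointing down it reaches from about 400 to 925 mm from the base axis. Payload 12.5 kg.
Tool frame: the origin (TCP) lies midway between the tips of the shut fingers; the grasp point (between the pads) lies 19 mm behind it (env.grip_depth is the distance from the TCP to the grasp point, in mm); z points along the fingers, y is the line along which they close (so a half turn about z gives the same grasp; the last joint's range is limited). The gripper opens to 95 mm and grips with 3 to 60 N. Pads are 20 mm wide; open, the fingers measure 119 mm over their backs; the gripper's body (75 mm by 180 mm) begins 59 mm behind the grasp point.
Start: joints at [-1.344, 0.491, 1.559, -0, 1.092, -0.106], TCP at [204.205, -590.717, 214.661] pointing down, gripper open.
Joint ranges: [-3.1, 3.1], [-0.84, 2.19], [0.05, 2.79], [-1.13, 4.28], [0.06, 2.93], [-2.69, 2.69]. Speed limits (rad/s): [2.22, 2.22, 2.79, 3.14, 3.14, 3.14].

### API

Orientations are given as [roll, pitch, yaw] about the fixed x, y, z axes, in that order (R = Rz(yaw) Ry(pitch) Rx(roll)).
In Python, from cell import monitor, viewer, order, env gives the robot as it stands.
- The arm moves only by the tool move_arm, never from a script. Its argument "moves" is one flat list of numbers, 4 for each row, row after row: the shift along the tool's x, y, z normalised to -1 to 1, where 1 is 0.15 m, then the turn about the tool's z normalised to -1 to 1, where 1 is pi/2 rad. A call has 1 to 10 rows; each row shifts and turns the commanded pose from where the row before left it, along the tool's axes as they then stand; what a row does not reach is not made up. A row lasts 1/8 s, in which the tool goes at most 62.5 mm and 10.7 degrees, less where a joint would pass 70% of its speed; a pose out of reach is approached as far as the arm can. A call with a number of a shift or a turn outside -1 to 1 is refused whole. A call with a gripper value outside its range is refused whole. "claw" is the finger opening in mm, from 0 to 95.1, set as the call begins (left out, the last holds). The fingers move at their own pace and stop on an object; the grip force is fixed at half the most. Time passes only in rows, so rows that do not move let the fingers close. It gives the time, the measured TCP pose, the force, the opening and the grip force at its end, in the units of the state.
- monitor.state(): the state, without advancing time (a new reading comes with each control period).
- viewer.read_camera(name): name is "scene" or "top"; returns the picture (480x640x3 uint8, red, green, blue); there is no depth.
- viewer.camera_info(name): a dict with "K" (3x3 intrinsics, pixels), "camera_from_world" (4x4, takes a point from world to camera coordinates). Camera axes: x right, y down, z forward; pixel columns grow to the right and rows downward; lengths in mm; the calibration is good to about 2 mm. A picture is of the moment at which its call begins. camera_info takes no time and is no camera call.
- order.job_done(): hands the job in; it is judged then, once.
The state is a dict: "t": time; "joints": joint angles; "qvel": joint speeds; "tau": joint torques, N m; "eef_pos": TCP position; "tcp_rot": TCP orientation; "ft_force": force on the tool from outside, world axes, zero at the start; "moment": the same for the moment, N m; "opening": opening from 0.0 (shut) to 1.0 (fully open); "grip_force": force on a finger pad.
Only numpy, scipy, OpenCV 4.12 (cv2) and the standard library are available. Lean on these libraries where they do the work, as an engineer would, in place of code of your own. Each camera call takes 0.05 s, during which the arm holds its last target. There are 200 camera calls.

## Working session

There is one attempt and no reset: what is moved stays moved. The work goes in short steps, Python scripts to look and compute and a tool call to move; the robot and the scene stay as the last step left them, time stands still between calls to the robot, and variables do not carry over. Pictures are saved under pics/ and viewed, at most 12 in all, crops included, and the job is handed in when it is done.

Besides the shell and the picture viewer there is one more tool, called after ">>>" as name(argument=value, ...) on one line, values as JSON. move_arm: Moves the arm, as the interface text tells. Scaled input: -1 to 1 covers 0.15 m each way for a shift and pi/2 rad each way for a turn. Its arguments: {"type":"object","properties":{"moves":{"type":"array"},"claw":{"type":"number"}},"required":["moves"]}

```bash
mkdir -p pics; python3 - <<'E'
from cell import monitor, viewer, order, env
import cv2, numpy as np
for n in("scene","top"):
    im=viewer.read_camera(n); cv2.imwrite(f"pics/{n}0.png",im[:,:,::-1])
    i=viewer.camera_info(n); print(n,np.round(i["K"],1).tolist(),np.round(i["camera_from_world"],3).tolist())
s=monitor.state(); print(s)
E
```

```text
scene [[593.4, 0.0, 328.8], [0.0, 593.4, 231.1], [0.0, 0.0, 1.0]] [[-0.478, 0.878, -0.017, 297.838], [0.593, 0.308, -0.744, -283.696], [-0.649, -0.365, -0.668, 1662.904], [0.0, 0.0, 0.0, 1.0]]
top [[475.2, 0.0, 320.1], [0.0, 475.2, 245.1], [0.0, 0.0, 1.0]] [[-0.019, -1.0, -0.013, -38.171], [-0.983, 0.021, -0.181, 564.683], [0.181, 0.01, -0.983, 774.37], [0.0, 0.0, 0.0, 1.0]]
{'t': 0.1, 'joints': array([-1.34360809e+00,  4.91479932e-01,  1.55936364e+00, -3.37093593e-05,
        1.09170092e+00, -1.05571488e-01]), 'qvel': array([-0.00027419, -0.00185636, -0.00176266,  0.00120221,  0.00024842,
       -0.00178937]), 'tau': array([ 2.81489214e-03, -6.13622117e+01, -2.58607596e+01,  6.94394298e-02,
        4.70289204e-02, -6.59904276e-05]), 'eef_pos': array([ 204.14229211, -590.50498124,  214.14077068]), 'tcp_rot': array([-3.14064297e+00, -7.05670879e-05,  3.32775243e-01]), 'ft_force': array([-0.31158762, -0.5747368 ,  0.33288391]), 'moment': array([0.04942888, 0.06914448, 0.05084609]), 'grip_force': 0.0, 'opening': 0.9990917662356624}
```

View pics/scene0.png

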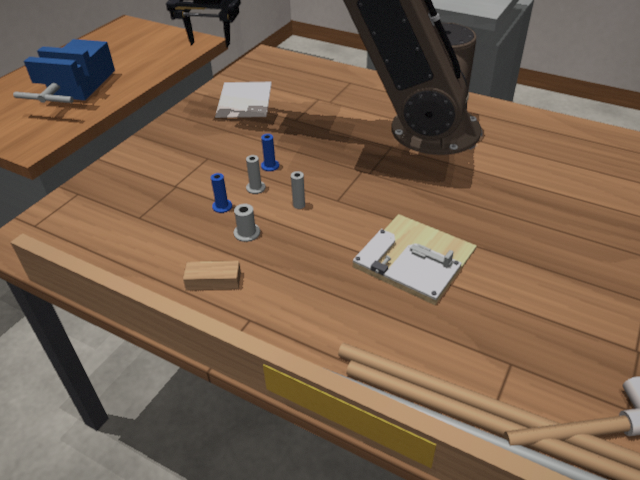

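View pics/top0.png

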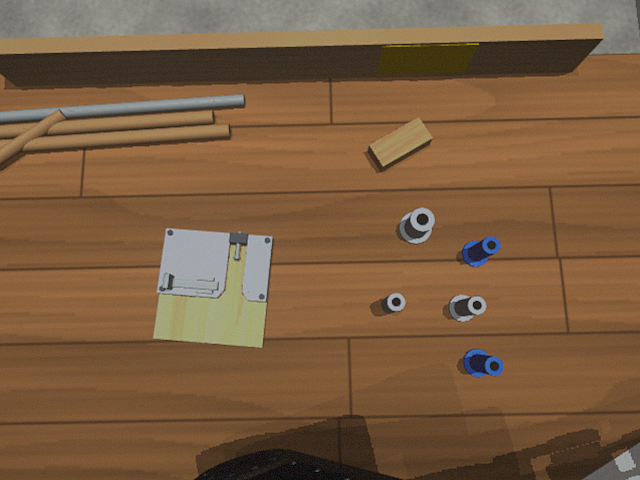

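Candidates for the slim flanged steel bush, as scene pixel / top pixel:
- Slim grey flanged bush: (255,175) / (467,307). This is my choice.
- Plain bush, no flange: (298,190) / (395,302).
- Fat flanged bush: (245,222) / (417,226).
- Blue look-alikes: (220,193) and (269,153) / (482,250) and (484,363).

The jig mouth faces the robot, at about top (233,290).

```bash
python3 - <<'E'
import cv2, numpy as np
t=cv2.imread("pics/top0.png"); s=cv2.imread("pics/scene0.png")
r=lambda im,x,y,w,h,W,H: cv2.resize(im[y:y+h,x:x+w],(W,H),interpolation=cv2.INTER_CUBIC)
a=np.hstack([r(t,145,220,140,135,415,400),r(s,345,210,135,95,385,271) if 0 else cv2.copyMakeBorder(r(s,345,210,135,95,385,271),0,129,0,0,cv2.BORDER_CONSTANT)])
b=np.hstack([r(t,440,285,60,40,300,200),cv2.copyMakeBorder(r(s,235,145,50,55,182,200),0,0,0,318,cv2.BORDER_CONSTANT)])
cv2.imwrite("pics/crop.png",np.vstack([a,b]))
for n,im in(("top",t),("scene",s)):
    h=cv2.cvtColor(im,cv2.COLOR_BGR2HSV)
    for nm,m in (("grey",cv2.inRange(h,(0,0,60),(180,60,255))),("ply",cv2.inRange(h,(20,60,120),(35,255,255)))):
        for c in cv2.findContours(m,cv2.RETR_EXTERNAL,cv2.CHAIN_APPROX_NONE)[0]:
            A=cv2.contourArea(c)
            if A>80:
                x,y,w,hh=cv2.boundingRect(c)
                if 140<x<510 and 130<y<380: print(n,nm,A,(x,y,w,hh),cv2.approxPolyDP(c,2.,True).reshape(-1,2).tolist())
E
```

```text
top grey 131.0 (204, 299, 14, 44) [[214, 299], [210, 302], [205, 342], [208, 342], [206, 338], [210, 332], [213, 313], [211, 312], [214, 307], [212, 306], [217, 301]]
top grey 720.0 (449, 295, 38, 27) [[449, 303], [451, 315], [461, 321], [483, 312], [486, 306], [479, 296], [470, 298], [466, 295], [457, 295]]
top grey 255.0 (387, 293, 19, 19) [[392, 293], [387, 298], [387, 305], [391, 310], [400, 310], [405, 303], [404, 298], [399, 293]]
top grey 6057.5 (157, 228, 116, 74) [[165, 229], [157, 292], [217, 297], [224, 290], [229, 242], [236, 243], [234, 258], [239, 258], [239, 243], [246, 242], [242, 292], [246, 300], [266, 301], [272, 236]]
top grey 926.5 (399, 207, 36, 37) [[428, 209], [417, 208], [401, 219], [399, 230], [405, 240], [419, 243], [429, 236], [434, 218]]
top ply 5536.5 (153, 245, 114, 103) [[246, 247], [242, 246], [241, 258], [235, 261], [232, 257], [235, 245], [230, 246], [226, 289], [218, 298], [159, 294], [158, 319], [156, 315], [157, 325], [154, 327], [153, 338], [204, 342], [205, 339], [209, 343], [261, 347], [266, 303], [246, 301], [241, 293]]
top ply 148.0 (383, 13
[... 919 characters left out ...]
, [301, 208], [304, 206], [303, 174]]
scene grey 459.0 (246, 155, 20, 39) [[246, 157], [249, 175], [246, 188], [252, 193], [261, 192], [265, 186], [259, 178], [258, 158], [256, 155]]
scene ply 239.5 (263, 364, 173, 82) [[263, 364], [435, 445]]
scene ply 1191.0 (385, 214, 92, 54) [[385, 228], [396, 234], [410, 219], [413, 221], [396, 239], [404, 234], [405, 236], [389, 254], [391, 263], [388, 267], [404, 247], [413, 242], [427, 226], [438, 230], [427, 246], [442, 253], [448, 246], [450, 248], [460, 243], [453, 254], [454, 258], [457, 259], [465, 249], [460, 254], [459, 251], [466, 242], [469, 243], [466, 247], [469, 243], [476, 246], [472, 251], [476, 246], [460, 241], [449, 234], [398, 214]]
```

View pics/crop.png

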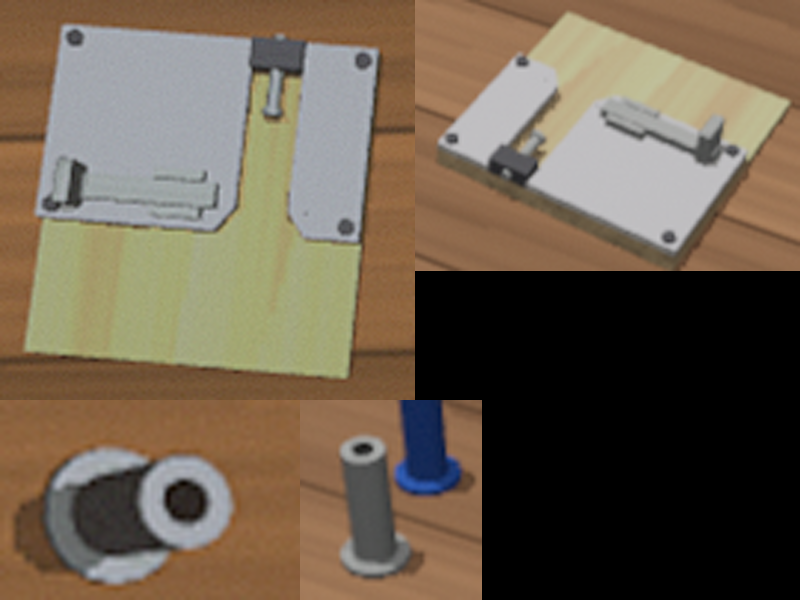

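The crop confirms the choice: a slim grey barrel with a flange. Its top hole is at top px (477,305.6) and scene px (252.3,158.5). The jig corners are clear in both views.

```bash
cat > h.py <<'E'
from cell import monitor, viewer, order, env
import cv2, numpy as np
from scipy.optimize import least_squares
I={n:viewer.camera_info(n) for n in("top","scene")}
P={n:np.array(i["K"])@np.array(i["camera_from_world"])[:3] for n,i in I.items()}
def proj(n,X): p=P[n]@np.append(X,1); return p[:2]/p[2]
def tri(a,b):
    X=cv2.triangulatePoints(P["top"],P["scene"],np.float64(a).reshape(2,1),np.float64(b).reshape(2,1)); return (X[:3]/X[3]).ravel()
def ray(n,uv,z):
    M=P[n]; H=M[:,[0,1,3]]+0; H[:,2]+=M[:,2]*z; p=np.linalg.solve(H,[*uv,1]); return p[:2]/p[2]
E
python3 - <<'E'
from h import *
r=np.round
print("bush top",r(tri((477,305.6),(252.3,158.5)),1),"flange",r(tri((461.6,308),(255.6,186.5)),1))
print([r(ray(n,u,z),1) for n,u,z in(("top",(477,305.6),90),("scene",(252.3,158.5),90),("top",(461.6,308),6),("scene",(255.6,186.5),6))])
c=dict(BL=((165.9,228.4),(436.2,297.7),50,135),BR=((273,236.2),(353.8,260.1),50,-60),FR=((266.5,302),(382.5,229.3),-68,-60),FL=((157.5,292.6),(463,262),-68,135))
for k,v in c.items(): print(k,r(tri(v[0],v[1]),1))
obs=[(n,u,x,y,22) for k,(a,b,x,y) in c.items() for n,u in(("top",a),("scene",b))]
obs+=[("top",(153.1,338.5),-148,135,8),("top",(262.5,347.6),-148,-60,8),("scene",(477,245.5),-148,135,8),("scene",(398,214),-148,-60,8)]
def W(p,x,y): c,s=np.cos(p[2]),np.sin(p[2]); return p[0]+c*x-s*y,p[1]+s*x+c*y
for sel in("top","scene","topscene"):
    o=[q for q in obs if q[0] in sel]
    f=lambda p:np.concatenate([ray(n,u,z)-W(p,x,y) for n,u,x,y,z in o])
    s=least_squares(f,[600,200,0],x_scale=[1,1,.01],loss="soft_l1",f_scale=2); print(sel,r(s.x,4)); print(r(f(s.x).reshape(-1,2),1).tolist())
p=s.x
m=[((229.5,245.3),(247,247)),((226.1,280.8),(242.6,282.5))]
for a,b in m:
    q=(ray("top",a,22)+ray("top",b,22))/2-p[:2]; C,S=np.cos(p[2]),np.sin(p[2]); print("slot mid in jig",r([C*q[0]+S*q[1],-S*q[0]+C*q[1]],1))
print("mouth",W(p,-68,0),"fin",W(p,-48,112),"apron",W(p,-110,0))
E
```

```text
bush top [ 452.  -300.7   87.8] flange [ 452.8 -300.     4. ]
[array([ 452.2, -300.5]), array([ 454.5, -298.3]), array([ 452.6, -299.3]), array([ 454.9, -298.6])]
BL [606.2 231.8  20.5]
BR [586.7  38.4  19.2]
FR [468.2  50.5  17.6]
FL [488.4 244.4  21.1]
top [ 5.432903e+02  1.006689e+02 -1.003000e-01]
[[-0.5, 0.8], [0.3, -0.3], [-0.5, -0.5], [0.4, -0.7], [0.1, 0.6], [0.2, 0.2]]
scene [ 5.445566e+02  1.050594e+02 -9.320000e-02]
[[0.4, -2.4], [-0.4, 0.6], [0.5, 2.4], [-1.7, 0.4], [0.7, 0.2], [0.2, -1.5]]
topscene [ 5.438977e+02  1.025508e+02 -9.700000e-02]
[[-0.7, -1.3], [0.5, 0.4], [-0.5, -2.3], [0.5, 3.3], [-1.3, -2.2], [1.3, 4.6], [0.3, -2.4], [-1.6, 2.7], [-0.1, -0.9], [-0.6, -1.2], [0.8, 2.2], [1.1, 0.4]]
slot mid in jig [26.8 -1.5]
slot mid in jig [-37.6  -1.6]
mouth (np.float64(476.21707950603115), np.float64(109.13396578189597)) fin (np.float64(506.96601378746806), np.float64(218.67164441603478)) apron (np.float64(434.4143643413683), np.float64(113.20004557231643))
```

>>> move_arm(moves=[0, 0, 0, 0.092, 0, 0, 0, 0.092, 0, 0, 0, 0.092, 0, 0, 0, 0], claw=70)

```text
t: 0.6
eef_pos: [204.2, -590.6, 214.3]
tcp_rot: [-3.141, 0.0, -0.1]
ft_force: [0.0, -0.4, -1.0]
opening: 0.736
grip_force: 0.0
```

```bash
cat >> h.py <<'E'
J=np.array([543.4,101.0,-0.100])
def jig(p): c,s=np.cos(J[2]),np.sin(J[2]); q=np.array(p[:2])-J[:2]; return np.array([c*q[0]+s*q[1],-s*q[0]+c*q[1]])
def wj(x,y): c,s=np.cos(J[2]),np.sin(J[2]); return np.array([J[0]+c*x-s*y,J[1]+s*x+c*y])
def go(x,y,z):
    s=monitor.state(); w=s["tcp_rot"][2]; d=np.array([x,y])-s["eef_pos"][:2]
    c,n=np.cos(w),np.sin(w); t=np.array([c*d[0]+n*d[1],n*d[0]-c*d[1],s["eef_pos"][2]-z])
    print("t %.2f"%s["t"],np.round(s["eef_pos"],1),np.round(s["tcp_rot"],4),"F",np.round(s["ft_force"],1),"tool mm",np.round(t,1),"norm",np.round(t/150,4), "turn",np.round((w-J[2])/(np.pi/2),4))
E
python3 -c "
from h import *
go(452.8,-300,150)"
```

```text
t 0.60 [ 204.2 -590.6  214.3] [-3.1411e+00  2.0000e-04 -9.9800e-02] F [ 0.  -0.4 -1. ] tool mm [ 218.5 -313.9   64.3] norm [ 1.4564 -2.0927  0.4289] turn 0.0002
```

>>> move_arm(moves=[0.162, -0.2325, 0.0475, 0, 0.162, -0.2325, 0.0475, 0, 0.162, -0.2325, 0.0475, 0, 0.162, -0.2325, 0.0475, 0, 0.162, -0.2325, 0.0475, 0, 0.162, -0.2325, 0.0475, 0, 0.162, -0.2325, 0.0475, 0, 0.162, -0.2325, 0.0475, 0, 0.162, -0.2325, 0.0475, 0, 0, 0, 0, 0])

```text
t: 1.85
eef_pos: [454.4, -298.4, 150.0]
tcp_rot: [-3.141, 0.001, -0.094]
ft_force: [-0.1, 0.8, 0.1]
opening: 0.733
grip_force: 0.0
```

```bash
python3 -c "
from h import *
go(452.8,-300,25)"
```

```text
t 1.85 [ 454.4 -298.4  150. ] [-3.1409e+00  8.0000e-04 -9.4000e-02] F [-0.1  0.8  0.1] tool mm [ -1.5   1.7 125. ] norm [-0.0098  0.0115  0.8332] turn 0.0038
```

>>> move_arm(moves=[0, 0, 0, 0, 0, 0, 0.16, 0, 0, 0, 0.16, 0, 0, 0, 0, 0])

```text
t: 2.35
eef_pos: [452.2, -301.0, 101.6]
tcp_rot: [-3.14, 0.002, -0.101]
ft_force: [-0.4, 0.2, -0.4]
opening: 0.734
grip_force: 0.0
```

```bash
python3 -c "
from h import *
go(452.8,-300,25)
cv2.imwrite('pics/s1.png',cv2.resize(viewer.read_camera('scene')[100:260,180:340,::-1],(640,640))[:600])"
```

```text
t 2.35 [ 452.2 -301.   101.6] [-3.1403e+00  2.1000e-03 -1.0130e-01] F [-0.4  0.2 -0.4] tool mm [ 0.5 -1.  76.6] norm [ 0.0032 -0.0069  0.5104] turn -0.0008
```

View pics/s1.png

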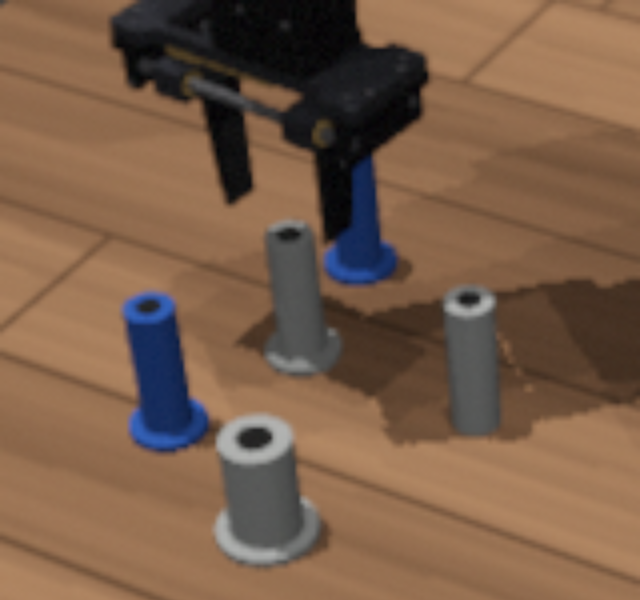

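The open fingers straddle the slim bush (its top at crop (290,233)) and everything else is clear. Next I descend and grasp.

>>> move_arm(moves=[0, 0, 0.17, 0, 0, 0, 0.17, 0, 0, 0, 0.15, 0, 0, 0, 0.02, 0, 0, 0, 0, 0])

```text
t: 3.02
eef_pos: [453.7, -301.0, 27.0]
tcp_rot: [3.141, -0.001, -0.101]
ft_force: [-0.6, 0.1, -0.6]
opening: 0.735
grip_force: 0.0
```

>>> move_arm(moves=[0, 0, 0, 0, 0, 0, 0, 0, 0, 0, 0, 0, 0, 0, 0, 0, 0, 0, 0, 0, 0, 0, 0, 0], claw=20)

```text
t: 3.78
eef_pos: [453.4, -300.4, 26.0]
tcp_rot: [3.142, 0.0, -0.101]
ft_force: [0.0, 1.0, 1.6]
opening: 0.313
grip_force: 30.0
```

```bash
python3 -c "
from h import *
go(*wj(-112,0),60)
print(monitor.state()['opening'],monitor.state()['grip_force'])"
```

```text
t 3.77 [ 453.4 -300.4   26. ] [ 3.1416  0.     -0.1007] F [0.  1.  1.6] tool mm [ -62.8 -408.3  -34. ] norm [-0.4186 -2.7222 -0.2264] turn -0.0004
0.31291173702529973 29.99872863292694
```

>>> move_arm(moves=[0, 0, -0.05, 0, 0, 0, -0.15, 0, 0, 0, -0.2, 0, 0, 0, -0.2, 0, 0, 0, -0.2, 0, 0, 0, -0.06, 0, 0, -0.05, 0, 0, -0.03, -0.15, 0, 0, -0.04, -0.25, 0, 0, -0.05, -0.3, 0, 0])

```text
t: 5.03
eef_pos: [445.8, -184.4, 153.9]
tcp_rot: [-3.141, 0.002, -0.101]
ft_force: [0.7, -0.0, -2.7]
opening: 0.311
grip_force: 30.0
```

>>> move_arm(moves=[-0.05, -0.3, 0, 0, -0.05, -0.3, 0, 0, -0.05, -0.3, 0, 0, -0.05, -0.3, 0, 0, -0.05, -0.3, 0, 0, -0.05, -0.25, 0, 0, 0, -0.15, 0, 0, 0, -0.07, 0, 0, 0, 0, 0, 0, 0, 0, 0, 0])

```text
t: 6.28
eef_pos: [431.4, 111.3, 154.8]
tcp_rot: [3.141, 0.001, -0.101]
ft_force: [-0.1, -0.2, -1.9]
opening: 0.314
grip_force: 30.0
```

```bash
python3 -c "
from h import *
go(*wj(-112,0),60)
s=monitor.state();print(s['opening'],s['grip_force'],s['moment'])
cv2.imwrite('pics/s2.png',viewer.read_camera('top')[150:450,80:480,::-1])"
```

```text
t 6.28 [431.4 111.3 154.8] [ 3.1413e+00  5.0000e-04 -1.0120e-01] F [-0.1 -0.2 -1.9] tool mm [ 0.5 -0.9 94.8] norm [ 0.0031 -0.006   0.6317] turn -0.0008
0.3144068936625646 29.998500645160675 [0.04569964 0.01852058 0.04016299]
```

View pics/s2.png

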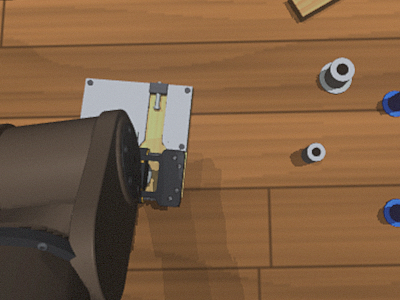

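The view shows the bush held over the apron at crop (150,175); the plain and fat bushes haven't moved. Now I lower it.

>>> move_arm(moves=[0, -0.006, 0.1, 0, 0, 0, 0.2, 0, 0, 0, 0.2, 0, 0, 0, 0.16, 0, 0, 0, 0.08, 0, 0, 0, 0.02, 0, 0, 0, 0, 0, 0, 0, 0, 0])

```text
t: 7.32
eef_pos: [432.2, 112.7, 41.6]
tcp_rot: [-3.141, -0.001, -0.101]
ft_force: [0.3, 0.5, -1.4]
opening: 0.312
grip_force: 30.0
```

>>> move_arm(moves=[0, 0, 0.01, 0, 0, 0, 0.007, 0, 0, 0, 0, 0, 0, 0, 0, 0])

```text
t: 7.82
eef_pos: [431.8, 112.7, 38.4]
tcp_rot: [3.142, -0.0, -0.101]
ft_force: [0.5, 0.3, -1.9]
opening: 0.312
grip_force: 30.0
```

```bash
python3 -c "
from h import *
go(*wj(-112,0),34)"
```

```text
t 7.83 [431.8 112.7  38.4] [ 3.1415 -0.     -0.1007] F [ 0.5  0.3 -1.9] tool mm [0.2 0.5 4.4] norm [0.0014 0.0036 0.0296] turn -0.0004
```

>>> move_arm(moves=[0, 0, 0.007, 0, 0, 0, 0.007, 0, 0, 0, 0.006, 0, 0, 0, 0, 0])

```text
t: 8.32
eef_pos: [431.8, 112.7, 35.3]
tcp_rot: [3.141, 0.0, -0.101]
ft_force: [0.4, -0.2, -2.2]
opening: 0.312
grip_force: 30.0
```

>>> move_arm(moves=[0, 0, 0.004, 0, 0, 0, 0, 0, 0, 0, 0, 0])

```text
t: 8.7
eef_pos: [431.8, 112.7, 34.8]
tcp_rot: [3.142, -0.0, -0.101]
ft_force: [-1.2, -0.3, -2.8]
opening: 0.312
grip_force: 30.0
```

>>> move_arm(moves=[0, 0, 0.003, 0, 0, 0, 0, 0, 0, 0, 0, 0])

```text
t: 9.07
eef_pos: [431.8, 112.7, 34.4]
tcp_rot: [3.142, -0.0, -0.101]
ft_force: [-0.2, 0.0, -2.5]
opening: 0.313
grip_force: 30.0
```

>>> move_arm(moves=[0, 0, 0.003, 0, 0, 0, 0, 0, 0, 0, 0, 0])

```text
t: 9.45
eef_pos: [431.9, 112.7, 34.0]
tcp_rot: [3.142, -0.0, -0.101]
ft_force: [-1.6, 0.0, 0.9]
opening: 0.309
grip_force: 30.0
```

>>> move_arm(moves=[0, 0, 0.003, 0, 0, 0, 0, 0, 0, 0, 0, 0])

```text
t: 9.82
eef_pos: [431.9, 112.7, 34.0]
tcp_rot: [-3.142, -0.001, -0.101]
ft_force: [-2.5, -1.0, 11.3]
opening: 0.311
grip_force: 30.0
```

>>> move_arm(moves=[0, 0, -0.007, 0, 0.05, 0, 0, 0, 0.05, 0, 0, 0, 0.05, 0, 0, 0, 0.03, 0, 0, 0, 0, 0, 0, 0, 0, 0, 0, 0])

```text
t: 10.7
eef_pos: [458.4, 110.0, 34.5]
tcp_rot: [3.141, 0.0, -0.101]
ft_force: [-0.1, -0.0, -2.2]
opening: 0.312
grip_force: 30.0
```

```bash
python3 -c "
from h import *
go(*wj(-60,0),34.7);print(jig(monitor.state()['eef_pos']))
im=viewer.read_camera('top')[215:345,150:290,::-1];im2=viewer.read_camera('scene')[190:310,340:490,::-1]
cv2.imwrite('pics/s3.png',np.hstack([cv2.resize(im,(400,371)),cv2.resize(im2,(400,371))]))"
```

```text
t 10.70 [458.4 110.   34.5] [ 3.1414e+00  3.0000e-04 -1.0080e-01] F [-0.1 -0.  -2.2] tool mm [25.5  0.4 -0.2] norm [ 0.1697  0.0029 -0.0015] turn -0.0005
[-85.45454764   0.4597694 ]
```

View pics/s3.png

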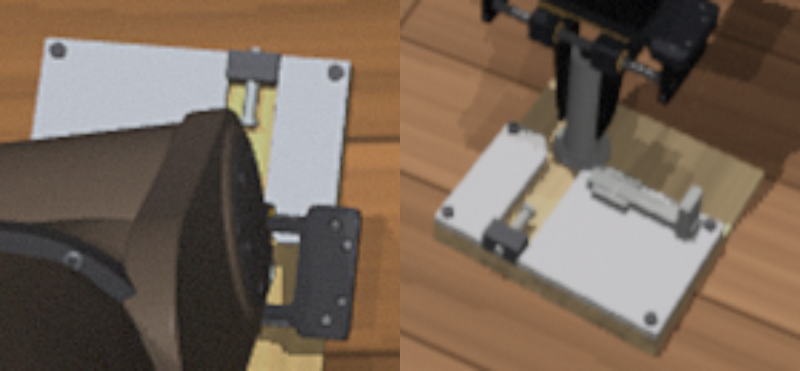

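>>> move_arm(moves=[0.03, 0.003, 0, 0, 0.03, 0, 0, 0, 0.03, 0, 0, 0, 0.03, 0, 0, 0, 0.02, 0, 0, 0, 0, 0, 0, 0, 0, 0, 0, 0])

```text
t: 11.68
eef_pos: [479.3, 107.5, 34.5]
tcp_rot: [3.141, 0.0, -0.101]
ft_force: [-0.5, 0.5, -1.7]
opening: 0.312
grip_force: 30.0
```

>>> move_arm(moves=[0.014, 0, 0, 0, 0.014, 0, 0, 0, 0, 0, 0, 0])

```text
t: 12.05
eef_pos: [483.9, 107.0, 34.5]
tcp_rot: [3.142, -0.0, -0.101]
ft_force: [-1.0, -0.2, -2.0]
opening: 0.311
grip_force: 30.0
```

>>> move_arm(moves=[0.014, 0, 0, 0, 0.014, 0, 0, 0, 0, 0, 0, 0])

```text
t: 12.42
eef_pos: [488.0, 106.6, 34.5]
tcp_rot: [3.142, -0.0, -0.101]
ft_force: [-0.3, 0.6, -1.9]
opening: 0.313
grip_force: 30.0
```

>>> move_arm(moves=[0.01, 0, 0, 0, 0.01, 0, 0, 0, 0, 0, 0, 0])

```text
t: 12.8
eef_pos: [490.6, 106.5, 34.4]
tcp_rot: [-3.142, 0.001, -0.101]
ft_force: [-1.6, 5.1, -2.0]
opening: 0.309
grip_force: 30.0
```

>>> move_arm(moves=[0.01, 0, 0, 0, 0.01, 0, 0, 0, 0, 0, 0, 0])

```text
t: 13.18
eef_pos: [493.6, 106.3, 34.4]
tcp_rot: [-3.141, 0.001, -0.101]
ft_force: [-1.9, 6.7, -3.0]
opening: 0.313
grip_force: 30.0
```

>>> move_arm(moves=[0.01, 0, 0, 0, 0.01, 0, 0, 0, 0, 0, 0, 0])

```text
t: 13.55
eef_pos: [496.6, 106.0, 34.4]
tcp_rot: [-3.141, 0.0, -0.101]
ft_force: [-1.9, 7.1, -2.8]
opening: 0.31
grip_force: 30.0
```

>>> move_arm(moves=[0, -0.006, 0, 0, 0, 0, 0, 0, 0, 0, 0, 0])

```text
t: 13.92
eef_pos: [497.1, 106.4, 34.6]
tcp_rot: [3.141, -0.0, -0.101]
ft_force: [-0.6, -0.7, -2.3]
opening: 0.311
grip_force: 30.0
```

>>> move_arm(moves=[0.01, 0, 0, 0, 0.01, 0, 0, 0, 0.01, 0, 0, 0, 0, 0, 0, 0])

```text
t: 14.42
eef_pos: [501.5, 106.1, 34.5]
tcp_rot: [3.142, -0.0, -0.101]
ft_force: [0.4, -0.1, -3.3]
opening: 0.312
grip_force: 30.0
```

>>> move_arm(moves=[0.01, 0, 0, 0, 0.01, 0, 0, 0, 0.01, 0, 0, 0, 0, 0, 0, 0])

```text
t: 14.92
eef_pos: [506.0, 105.7, 34.5]
tcp_rot: [3.142, -0.0, -0.101]
ft_force: [-0.5, 0.2, -1.6]
opening: 0.315
grip_force: 30.0
```

```bash
python3 -c "
from h import *
go(*wj(-24,0),34.7);print(jig(monitor.state()['eef_pos']))"
```

```text
t 14.93 [506.  105.7  34.5] [ 3.1415e+00 -1.0000e-04 -1.0070e-01] F [-0.5  0.2 -1.6] tool mm [13.7  0.9 -0.2] norm [ 0.0911  0.006  -0.0013] turn -0.0005
[-37.66943628   0.90697608]
```

>>> move_arm(moves=[0.014, 0, 0, 0, 0.014, 0, 0, 0, 0.014, 0, 0, 0, 0.014, 0, 0, 0, 0.014, 0, 0, 0, 0, 0, 0, 0])

```text
t: 15.68
eef_pos: [516.5, 104.6, 34.5]
tcp_rot: [3.142, -0.0, -0.101]
ft_force: [1.4, -0.4, -2.7]
opening: 0.312
grip_force: 30.0
```

>>> move_arm(moves=[0.004, 0, 0, 0, 0.004, 0, 0, 0, 0, 0, 0, 0])

```text
t: 16.05
eef_pos: [517.6, 104.5, 34.6]
tcp_rot: [3.142, -0.0, -0.101]
ft_force: [-0.4, -0.5, -1.8]
opening: 0.312
grip_force: 30.0
```

>>> move_arm(moves=[0.003, 0, 0, 0, 0.003, 0, 0, 0, 0, 0, 0, 0])

```text
t: 16.42
eef_pos: [518.5, 104.4, 34.5]
tcp_rot: [3.142, -0.0, -0.101]
ft_force: [0.1, 0.0, -3.0]
opening: 0.308
grip_force: 30.0
```

>>> move_arm(moves=[0.003, 0, 0, 0, 0.003, 0, 0, 0, 0, 0, 0, 0])

```text
t: 16.8
eef_pos: [519.3, 104.3, 34.5]
tcp_rot: [3.142, -0.0, -0.101]
ft_force: [-0.2, -0.1, -2.5]
opening: 0.313
grip_force: 30.0
```

>>> move_arm(moves=[0.006, 0, 0, 0, 0.006, 0, 0, 0, 0, 0, 0, 0])

```text
t: 17.18
eef_pos: [521.2, 104.1, 34.5]
tcp_rot: [3.142, -0.0, -0.101]
ft_force: [-0.1, -0.4, -2.7]
opening: 0.31
grip_force: 30.0
```

>>> move_arm(moves=[0.005, 0, 0, 0, 0.005, 0, 0, 0, 0, 0, 0, 0])

```text
t: 17.55
eef_pos: [522.6, 104.0, 34.5]
tcp_rot: [3.141, -0.0, -0.101]
ft_force: [0.1, 0.3, -1.4]
opening: 0.312
grip_force: 30.0
```

>>> move_arm(moves=[0.005, 0, 0, 0, 0.005, 0, 0, 0, 0, 0, 0, 0])

```text
t: 17.92
eef_pos: [524.1, 103.9, 34.5]
tcp_rot: [3.142, -0.0, -0.101]
ft_force: [1.1, 1.0, -2.3]
opening: 0.31
grip_force: 30.0
```

>>> move_arm(moves=[0.003, 0, 0, 0, 0.003, 0, 0, 0, 0, 0, 0, 0])

```text
t: 18.3
eef_pos: [525.0, 103.8, 34.5]
tcp_rot: [3.142, -0.0, -0.101]
ft_force: [-0.1, 0.4, -2.3]
opening: 0.312
grip_force: 30.0
```

>>> move_arm(moves=[0.003, 0, 0, 0, 0.003, 0, 0, 0, 0, 0, 0, 0])

```text
t: 18.68
eef_pos: [525.9, 103.6, 34.5]
tcp_rot: [3.141, -0.0, -0.101]
ft_force: [-0.1, -0.8, -2.9]
opening: 0.309
grip_force: 30.0
```

>>> move_arm(moves=[0.003, 0, 0, 0, 0.003, 0, 0, 0, 0, 0, 0, 0])

```text
t: 19.05
eef_pos: [526.8, 103.6, 34.5]
tcp_rot: [3.142, -0.0, -0.101]
ft_force: [-0.2, 0.2, -1.2]
opening: 0.315
grip_force: 30.0
```

>>> move_arm(moves=[0.003, 0, 0, 0, 0.003, 0, 0, 0, 0, 0, 0, 0])

```text
t: 19.42
eef_pos: [527.7, 103.5, 34.5]
tcp_rot: [3.141, -0.0, -0.101]
ft_force: [-1.0, 0.2, -2.6]
opening: 0.313
grip_force: 30.0
```

>>> move_arm(moves=[0.003, 0, 0, 0, 0.003, 0, 0, 0, 0, 0, 0, 0])

```text
t: 19.8
eef_pos: [528.6, 103.4, 34.5]
tcp_rot: [3.142, 0.0, -0.101]
ft_force: [0.2, -0.8, -1.1]
opening: 0.313
grip_force: 30.0
```

>>> move_arm(moves=[0.003, 0, 0, 0, 0.003, 0, 0, 0, 0, 0, 0, 0])

```text
t: 20.18
eef_pos: [529.5, 103.3, 34.6]
tcp_rot: [3.142, -0.0, -0.101]
ft_force: [0.2, 0.6, -1.6]
opening: 0.313
grip_force: 30.0
```

>>> move_arm(moves=[0.003, 0, 0, 0, 0.003, 0, 0, 0, 0, 0, 0, 0])

```text
t: 20.55
eef_pos: [530.4, 103.2, 34.5]
tcp_rot: [3.142, -0.0, -0.101]
ft_force: [-0.3, -1.0, -1.6]
opening: 0.314
grip_force: 30.0
```

>>> move_arm(moves=[0.003, 0, 0, 0, 0.003, 0, 0, 0, 0, 0, 0, 0])

```text
t: 20.92
eef_pos: [531.3, 103.1, 34.5]
tcp_rot: [3.142, -0.0, -0.101]
ft_force: [-0.1, -0.7, -2.3]
opening: 0.31
grip_force: 30.0
```

>>> move_arm(moves=[0.003, 0, 0, 0, 0.002, 0, 0, 0, 0, 0, 0, 0])

```text
t: 21.3
eef_pos: [532.0, 103.0, 34.5]
tcp_rot: [3.142, -0.0, -0.101]
ft_force: [-0.1, -0.6, -2.7]
opening: 0.309
grip_force: 30.0
```

>>> move_arm(moves=[0.003, 0, 0, 0, 0.002, 0, 0, 0, 0, 0, 0, 0])

```text
t: 21.68
eef_pos: [532.8, 102.9, 34.5]
tcp_rot: [3.142, -0.0, -0.101]
ft_force: [0.4, 1.0, -2.7]
opening: 0.312
grip_force: 30.0
```

>>> move_arm(moves=[0.003, 0, 0, 0, 0.002, 0, 0, 0, 0, 0, 0, 0])

```text
t: 22.05
eef_pos: [533.4, 102.9, 34.5]
tcp_rot: [3.141, 0.0, -0.101]
ft_force: [-1.2, 0.6, -2.2]
opening: 0.312
grip_force: 30.0
```

>>> move_arm(moves=[0.003, 0, 0, 0, 0.002, 0, 0, 0, 0, 0, 0, 0])

```text
t: 22.42
eef_pos: [533.9, 102.8, 34.5]
tcp_rot: [3.141, 0.001, -0.101]
ft_force: [-3.1, 0.8, 0.0]
opening: 0.313
grip_force: 30.0
```

>>> move_arm(moves=[0.003, 0, 0, 0, 0, 0, 0, 0, 0, 0, 0, 0])

```text
t: 22.8
eef_pos: [534.3, 102.8, 34.4]
tcp_rot: [3.141, 0.001, -0.101]
ft_force: [-4.5, 1.1, -0.7]
opening: 0.313
grip_force: 30.0
```

>>> move_arm(moves=[0.001, 0, 0, 0, 0, 0, 0, 0, 0, 0, 0, 0])

```text
t: 23.18
eef_pos: [534.4, 102.8, 34.4]
tcp_rot: [3.141, 0.001, -0.101]
ft_force: [-6.0, 1.2, -0.5]
opening: 0.312
grip_force: 30.0
```

>>> move_arm(moves=[0, 0, 0.002, 0, 0, 0, 0, 0, 0, 0, 0, 0, 0, 0, 0, 0, 0, 0, 0, 0, 0, 0, 0, 0])

```text
t: 23.92
eef_pos: [534.4, 102.8, 34.2]
tcp_rot: [3.141, 0.001, -0.101]
ft_force: [-6.4, 1.1, 0.5]
opening: 0.31
grip_force: 30.0
```

>>> move_arm(moves=[0, 0, 0, 0, 0, 0, 0, 0, 0, 0, 0, 0, 0, 0, 0, 0, 0, 0, 0, 0, 0, 0, 0, 0])

```text
t: 24.68
eef_pos: [534.4, 102.8, 34.2]
tcp_rot: [3.141, 0.001, -0.101]
ft_force: [-5.7, 0.4, 0.3]
opening: 0.307
grip_force: 30.0
```

>>> move_arm(moves=[-0.003, 0, 0, 0, -0.001, 0, 0, 0, 0, 0, 0, 0])

```text
t: 25.05
eef_pos: [534.2, 102.8, 34.2]
tcp_rot: [3.141, 0.0, -0.101]
ft_force: [-4.4, 0.9, -0.2]
opening: 0.315
grip_force: 30.0
```

>>> move_arm(moves=[0, 0, 0, 0, 0, 0, 0, 0, 0, 0, 0, 0, 0, 0, 0, 0], claw=55)

```text
t: 25.55
eef_pos: [534.5, 102.8, 34.3]
tcp_rot: [3.142, -0.001, -0.101]
ft_force: [0.5, 0.1, -0.5]
opening: 0.571
grip_force: 0.0
```

>>> move_arm(moves=[0, 0, -0.1, 0, 0, 0, -0.2, 0, 0, 0, -0.25, 0, 0, 0, -0.1, 0, 0, 0, 0, 0, 0, 0, 0, 0])

```text
t: 26.3
eef_pos: [533.7, 102.8, 130.8]
tcp_rot: [3.141, 0.001, -0.101]
ft_force: [-0.3, -0.1, -0.2]
opening: 0.578
grip_force: 0.0
```

```bash
python3 -c "
from h import *
go(*wj(-48,140),130)
im=viewer.read_camera('top')[215:345,150:290,::-1];im2=viewer.read_camera('scene')[190:310,340:490,::-1]
cv2.imwrite('pics/s4.png',np.hstack([cv2.resize(im,(400,371)),cv2.resize(im2,(400,371))]))"
```

```text
t 26.30 [533.7 102.8 130.8] [ 3.1413e+00  1.4000e-03 -1.0080e-01] F [-0.3 -0.1 -0.2] tool mm [ -38.3 -139.2    0.8] norm [-0.2554 -0.9279  0.0053] turn -0.0005
```

View pics/s4.png

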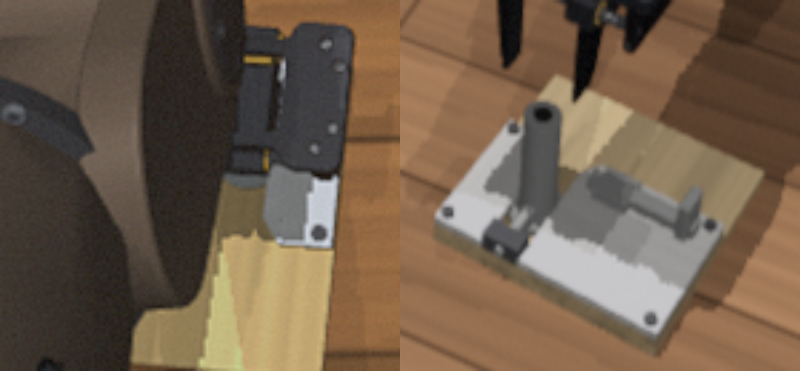

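The bush stands upright in the slot at the stop tip, at crop (543,150) in the right-hand view, with the keeper fin at (692,210). Next I close the fingers and go to the fin's far side.

>>> move_arm(moves=[-0.056, -0.199, 0, 0, -0.05, -0.199, 0, 0, -0.05, -0.199, 0, 0, -0.05, -0.199, 0, 0, -0.05, -0.199, 0, 0, 0, 0, 0, 0, 0, 0, 0, 0], claw=0)

```text
t: 27.28
eef_pos: [510.8, 254.7, 131.0]
tcp_rot: [3.141, 0.001, -0.101]
ft_force: [-0.1, -0.1, -0.2]
opening: 0.005
grip_force: 0.0
```

```bash
python3 -c "
from h import *
go(*wj(-48,150),36);s=monitor.state();print(jig(s['eef_pos']),s['opening'])
im=viewer.read_camera('top')[215:345,150:290,::-1];im2=viewer.read_camera('scene')[190:310,340:490,::-1]
cv2.imwrite('pics/s5.png',np.hstack([cv2.resize(im,(400,371)),cv2.resize(im2,(400,371))]))"
```

```text
t 27.27 [510.8 254.7 131. ] [ 3.1408e+00  1.1000e-03 -1.0060e-01] F [-0.1 -0.1 -0.2] tool mm [-0.3 -0.3 95. ] norm [-0.0018 -0.0021  0.6335] turn -0.0004
[-47.73649377 149.67824087] 0.004501035100212265
```

View pics/s5.png

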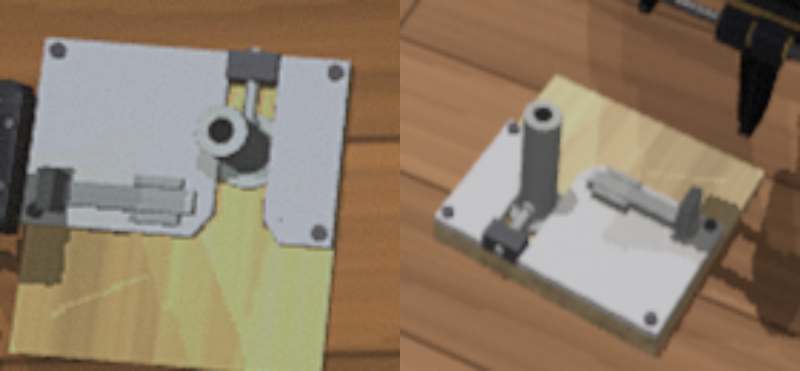

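The bush is at the stop tip (top crop flange about (245,165)), and the tool is outboard of the fin. I lower it and approach.

>>> move_arm(moves=[0, 0, 0.1, 0, 0, 0, 0.2, 0, 0, 0, 0.2, 0, 0, 0, 0.12, 0, 0, 0, 0.013, 0, 0, 0.03, 0, 0, 0, 0.03, 0, 0, 0, 0.02, 0, 0, 0, 0, 0, 0])

```text
t: 28.5
eef_pos: [510.0, 243.0, 37.2]
tcp_rot: [-3.141, -0.001, -0.101]
ft_force: [-0.9, -0.0, -0.4]
opening: 0.006
grip_force: 0.0
```

>>> move_arm(moves=[0, 0.01, 0, 0, 0, 0.01, 0, 0, 0, 0.01, 0, 0, 0, 0.01, 0, 0, 0, 0, 0, 0])

```text
t: 29.12
eef_pos: [509.2, 237.2, 36.8]
tcp_rot: [3.141, 0.0, -0.101]
ft_force: [0.1, -1.6, 0.3]
opening: 0.004
grip_force: 0.0
```

>>> move_arm(moves=[0, 0.01, 0, 0, 0, 0.01, 0, 0, 0, 0.01, 0, 0, 0, 0.01, 0, 0, 0, 0, 0, 0])

```text
t: 29.75
eef_pos: [508.6, 231.2, 36.8]
tcp_rot: [3.142, -0.0, -0.101]
ft_force: [0.1, -0.3, 0.5]
opening: 0.008
grip_force: 0.0
```

>>> move_arm(moves=[0, 0.01, 0, 0, 0, 0.01, 0, 0, 0, 0.01, 0, 0, 0, 0, 0, 0])

```text
t: 30.25
eef_pos: [508.2, 226.7, 36.8]
tcp_rot: [3.141, -0.0, -0.101]
ft_force: [0.7, 1.6, -0.2]
opening: 0.006
grip_force: 0.7
```

>>> move_arm(moves=[0, 0.01, 0, 0, 0, 0.01, 0, 0, 0, 0.01, 0, 0, 0, 0.01, 0, 0, 0, 0, 0, 0])

```text
t: 30.88
eef_pos: [507.5, 220.7, 36.8]
tcp_rot: [3.141, 0.0, -0.101]
ft_force: [0.1, 0.2, 0.0]
opening: 0.005
grip_force: 0.5
```

```bash
python3 -c "
from h import *
go(*wj(-48,89),36);s=monitor.state();print(jig(s['eef_pos']))"
```

```text
t 30.88 [507.5 220.7  36.8] [ 3.1413  0.     -0.1008] F [0.1 0.2 0. ] tool mm [-0.4 26.5  0.8] norm [-0.0024  0.1766  0.0052] turn -0.0005
[-47.61797696 115.48220769]
```

>>> move_arm(moves=[0, 0.013, 0, 0, 0, 0.013, 0, 0, 0, 0.013, 0, 0, 0, 0.013, 0, 0])

```text
t: 31.38
eef_pos: [506.8, 212.9, 36.8]
tcp_rot: [3.142, -0.0, -0.101]
ft_force: [-0.1, 2.2, 1.2]
opening: 0.004
grip_force: 1.3
```

>>> move_arm(moves=[0, 0.013, 0, 0, 0, 0.013, 0, 0, 0, 0.013, 0, 0, 0, 0.013, 0, 0])

```text
t: 31.88
eef_pos: [506.0, 205.2, 36.8]
tcp_rot: [3.141, -0.0, -0.101]
ft_force: [0.1, 3.2, -0.1]
opening: 0.003
grip_force: 1.3
```

```bash
python3 -c "
from h import *
go(*wj(-48,89),36);s=monitor.state();print(jig(s['eef_pos']))
im=viewer.read_camera('top')[215:345,150:290,::-1];im2=viewer.read_camera('scene')[190:310,340:490,::-1]
cv2.imwrite('pics/s6.png',np.hstack([cv2.resize(im,(400,371)),cv2.resize(im2,(400,371))]))"
```

```text
t 31.88 [506.  205.2  36.8] [ 3.1415 -0.     -0.1007] F [ 0.1  3.2 -0.1] tool mm [-0.3 10.9  0.8] norm [-0.0023  0.0729  0.0051] turn -0.0005
[-47.64579514  99.93620819]
```

View pics/s6.png

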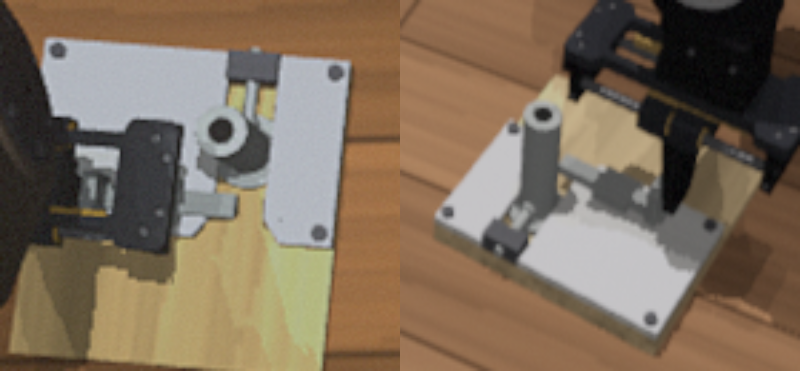

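The keeper is advancing ahead of the fingers, its end now at top crop (237,207), and it passes behind the bush with clearance. I continue to the end of its travel.

>>> move_arm(moves=[0, 0.013, 0, 0, 0, 0.013, 0, 0, 0, 0.013, 0, 0])

```text
t: 32.35
eef_pos: [505.4, 199.4, 36.8]
tcp_rot: [3.142, -0.0, -0.101]
ft_force: [0.8, 2.7, 0.4]
opening: 0.008
grip_force: 1.3
```

>>> move_arm(moves=[0, 0.01, 0, 0, 0, 0.01, 0, 0])

```text
t: 32.6
eef_pos: [505.1, 196.4, 36.8]
tcp_rot: [3.141, 0.0, -0.101]
ft_force: [0.9, 2.9, 0.5]
opening: 0.005
grip_force: 1.3
```

>>> move_arm(moves=[0, 0.008, 0, 0, 0, 0.008, 0, 0])

```text
t: 32.85
eef_pos: [504.9, 194.0, 36.8]
tcp_rot: [3.142, -0.0, -0.101]
ft_force: [0.9, 2.6, 0.1]
opening: 0.004
grip_force: 1.3
```

>>> move_arm(moves=[0, 0.006, 0, 0, 0, 0.006, 0, 0])

```text
t: 33.1
eef_pos: [504.7, 192.3, 36.8]
tcp_rot: [3.142, -0.0, -0.101]
ft_force: [-0.6, 2.8, -0.4]
opening: 0.002
grip_force: 1.3
```

>>> move_arm(moves=[0, 0.005, 0, 0, 0, 0.005, 0, 0])

```text
t: 33.35
eef_pos: [504.6, 191.3, 36.8]
tcp_rot: [-3.141, -0.0, -0.101]
ft_force: [-0.1, 10.7, -1.6]
opening: 0.003
grip_force: 5.2
```

The force jumped to 10.7 N at jig y of about 86, which is the end of travel. I back off and lift away.

>>> move_arm(moves=[0, -0.03, 0, 0, 0, -0.1, 0, 0, 0, -0.15, 0, 0, 0, -0.05, -0.1, 0, 0, 0, -0.25, 0, 0, 0, -0.3, 0, 0, -0.2, -0.2, 0, 0, -0.2, 0, 0, 0, 0, 0, 0, 0, 0, 0, 0])

```text
t: 34.6
eef_pos: [515.1, 299.7, 163.8]
tcp_rot: [3.141, 0.001, -0.1]
ft_force: [-0.2, -0.2, -0.7]
opening: 0.006
grip_force: 0.0
```

```bash
python3 -c "
from h import *
go(*wj(-48,89),36)
im=viewer.read_camera('top');im2=viewer.read_camera('scene')[190:310,340:490,::-1]
cv2.imwrite('pics/top7.png',im[:,:,::-1])
cv2.imwrite('pics/s7.png',np.hstack([cv2.resize(im[215:345,150:290,::-1],(400,371)),cv2.resize(im2,(400,371))]))
a=cv2.imread('pics/top0.png')
for n,(x,y,w,h) in dict(plain=(380,285,30,30),wide=(395,205,42,42),off=(365,115,70,55)).items(): print(n,cv2.absdiff(a,np.ascontiguousarray(im[:,:,::-1]))[y:y+h,x:x+w].mean(), cv2.phaseCorrelate(np.float32(a[y:y+h,x:x+w].mean(2)),np.float32(im[y:y+h,x:x+w].mean(2))))"
```

```text
t 34.60 [515.1 299.7 163.8] [ 3.1407e+00  8.0000e-04 -1.0020e-01] F [-0.2 -0.2 -0.7] tool mm [  0.  105.9 127.8] norm [2.000e-04 7.061e-01 8.522e-01] turn -0.0001
plain 3.7274074074074073 ((0.03593336651892187, 0.1671339669059151), 0.9461057980855306)
wide 3.7312925170068025 ((0.4953417323162732, 0.5376192688642405), 1.0156473204530316)
off 3.6951515151515153 ((-0.010107350079884725, -0.026447800184410397), 0.9600130771045332)
```

View pics/s7.png

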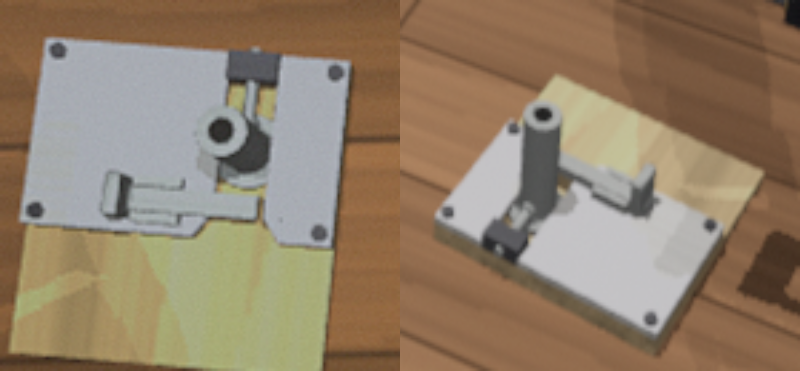

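```bash
python3 -c "
from h import *
s=lambda x,y:(150+x*140/400,215+y*130/371)
for p,z in (((103,172),52),((124,174),52),((104,212),52),((125,213),52),((258,195),28),((257,219),28)): print(p,jig(ray('top',s(*p),z)).round(1))
im=cv2.imread('pics/top7.png'); cv2.imwrite('pics/k.png',cv2.resize(im[268:300,176:256],(800,320),interpolation=cv2.INTER_CUBIC))"
```

```text
(103, 172) [-35.6  78.2]
(124, 174) [-35.8  65.4]
(104, 212) [-59.5  74.4]
(125, 213) [-59.1  61.7]
(258, 195) [-39.9 -12.2]
(257, 219) [-54.7 -13.2]
```

View pics/k.png

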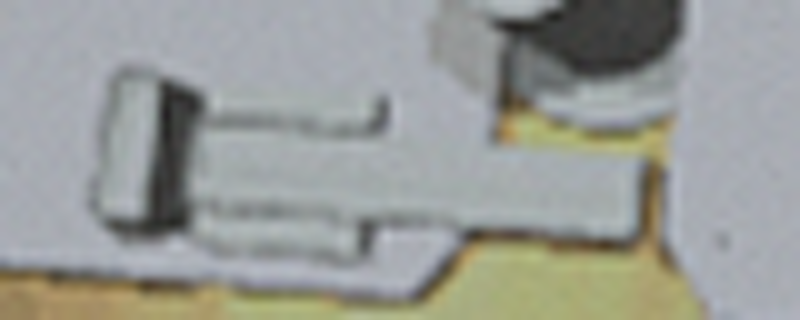

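```bash
python3 -c "
from cell import order
print(order.job_done())"
```

```text
the job is handed in; nothing more can be done
None
```

The job is handed in at about 35 s: the slim flanged bush went into the slot and was held on the stop at about 6 N for over a second, the keeper is at its end stop behind it, the arm is clear and the other bushes and offcut look unmoved; I got no verdict back.

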